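# Cap the dresser jar and hold it tight in its cam clamp

### The arm

A 6-joint arm with a two-finger parallel gripper is mounted at the origin on the work surface. World frame = base frame: x ahead of the robot, y to its left, z up, the work surface at z = 0. Lengths are in m, angles in degrees, forces in N, time in s.
With the tool pointing down it reaches from about 0.35 to 0.875 m from the base axis. Payload 4.2 kg.
Tool frame: the origin (TCP) lies on the centre line of the jaws, within the pads' length; the fingertips stand 11 mm ahead of it and the grasp point (between the pads) lies 8 mm behind it; z points along the fingers, y is the line along which they close (so a half turn about z gives the same grasp; the last joint's range is limited). The gripper opens to 87 mm and grips with 3 to 60 N. Pads are 19 mm wide; open, the fingers measure 117 mm over their backs; the gripper's body (75 mm by 190 mm) begins 51 mm behind the grasp point.
Start: joints at [79.446, 22.042, 0.453, 0, -68.411, -14.817], TCP at [0.268, 0.565, 0.234] pointing down, gripper open.
Joint ranges: [-179.83, 179.83], [-69.29, 118.12], [-61.27, 80.66], [-181.25, 117.63], [-171.15, -9.14], [-177.46, 177.46]. Speed limits (degrees/s): [159.86, 159.86, 180, 180, 180, 180].

### API

Orientations are given as a 3x3 rotation matrix whose columns are the frame's x, y, z axes.
In Python, from station import r gives the robot as it stands.
- The arm moves only by the tool servo_tool, never from a script. Its argument "commands" is a list that holds one entry, the list of rows, each a list of 7 numbers: the closure, from 0 (fully open) to 1 (shut), then the shift along the tool's x, y, z in mm, then the turn, a rotation vector about the tool's x, y, z in rad. In form: [[[claw, x, y, z, ax, ay, az], ...]]. A call has exactly 5 rows; each row is the pose to reach, as a shift and turn from the pose commanded when the call began, along the tool's axes at that moment; what a row does not reach only later rows make up. A row lasts 1/10 s, in which the tool goes at most 50 mm and 8.59 degrees, less where a joint would pass 70% of its speed; a pose out of reach is approached as far as the arm can. A call with a gripper value outside its range is refused whole. The fingers move at their own pace and stop on an object; the grip force is fixed at half the most. Time passes only in rows, so rows that repeat a pose let the fingers close, or fill a call up. It gives the time, the measured TCP pose, the force, the opening and the grip force at its end, in the units of the state.
- r.sense(): the state, without advancing time (a new reading comes with each control period).
- r.capture(name): name is "side" or "top"; returns a dict with "pixels" (480x640x3 uint8, red, green, blue), "camera_matrix" (3x3 intrinsics, pixels), "dist" ([k1, k2, p1, p2, k3] as OpenCV has them; the pictures are not rectified), "R" (3x3) and "t" (3): a world point X has camera coordinates R X + t. Camera axes: x right, y down, z forward; pixel columns grow to the right and rows downward; lengths in m; the calibration is good to about 2 mm. A picture is of the moment at which its call begins. There is no depth.
- r.finish_job(): hands the job in; it is judged then, once.
The state is a dict: "time_s": time; "joints": joint angles; "joint_velocities": joint speeds; "effort": joint torques, N m; "tcp_pos": TCP position; "ee_rot": TCP orientation; "wrist_force": force on the tool from outside, world axes, zero at the start; "moment": the same for the moment, N m; "gripper_width": opening from 0.0 (shut) to 1.0 (fully open); "gripper_force": force on a finger pad.
Only numpy, scipy, OpenCV 4.12 (cv2) and the standard library are available. Lean on these libraries where they do the work, as an engineer would, in place of code of your own. Each camera call takes 0.05 s, during which the arm holds its last target. There are 200 camera calls.

### The job

Pick up the loose knobbed lid, put it on the jar that stands in the clamp stand on the dresser, and press it down until it snaps home, level all round. Then swing the clamp's cam lever to the cam's highest lift, where the lever points straight away from the jar (not short of it and not past it), so that the jaw grips the jar; the lever springs back if let go, so finish while still holding it there. Leave everything else on the dresser where it is.

Things in the scene. Friction and masses are not known exactly. Their poses are not given: they have to be found in the camera images.
- lid: Round cream lid, 84 mm across, about 80 g, plug-down on the dresser at the start. Origin: centre of the plug's underside; z up through the knob. Plug z 0 to 14 mm (60 mm across at its foot, 68 mm bead at z 6 to 7, 63 mm neck); flange z 14 to 22 mm; round wooden knob 28 mm across, z 22 to 52 mm, on the axis. Told from the white dish by its knob.
- jar: Round cream jar, 80 mm across, 80 mm high, wall 4 mm, open top, loose in the stand on its 12 mm base plate. Origin: centre of its underside; z up. Three sprung nubs inside the rim hold the lid up until pressed with about 5 to 12 N; then it snaps down and stays. Fully seated, the flange rests on the rim and the lid's origin is 66 mm above the jar's; unsnapped it stands some 4 mm higher.
- stand: Fixed wooden clamp stand, base plate 110 x 215 x 12 mm. Origin: on the dresser surface under the middle of the jar's place; z up. Two wooden stops, up to 58 mm above the dresser, stand on the jar's +y side (stand frame); jaw, cam and lever are on its -y side. The jaw slides in +y towards the jar. The lever's upright pivot axis is at x 0, y -105 mm.
- cam (a joint): Cam lever angle, rad: 0 at its rest stop, range 0 to 2.6, growing clockwise seen from above. The lever points along stand-frame angle -pi/2 + 1.3 - value (anticlockwise from +x). At 1.3 it points along the stand's -y: highest lift, jaw 6 mm forward; before and beyond, the jaw is farther back. A spring always drives it to 0: 0.15 Nm at rest, 0.28 Nm at 1.3 (3 N at the knob).
- handle: The steel lever bar and its wooden knob, turning with the cam. Origin: on the pivot axis, 52 mm above the dresser, at the bar's underside; x points along the lever to the knob, z up. Bar 12 mm wide, 10 mm thick; upright round knob 24 mm across, its axis 90 mm from the pivot, 62 to 102 mm above the dresser. The knob does not spin on the bar but can turn within a grip.
- knob_top (a point): Centre of the top of the lever's knob, 102 mm above the dresser. x along the lever, z up.
- pad: Rubber-faced sprung pad on the front of the jaw, 46 mm wide, 36 mm high. Origin: centre of its foot at the face towards the jar, 12 mm above the dresser; about 3 mm from the jar with the lever at rest. At highest lift it pushes the jar against the two stops with some 5 to 8 N.
- dish: White ceramic dish, 96 mm across, 30 mm high, bystander. It and the lid swap places. Origin: centre of the underside.
- remote: Black remote control 170 x 46 x 18 mm, bystander. Origin: centre of the underside; x along it.
- noise_machine: Cream round sound machine, 116 mm across, 65 mm high, no knob, bystander. Origin: centre of the underside.
- tissue_box: Pale tissue box 115 x 115 x 125 mm, bystander. Origin: centre of the underside.
- scent_bottle: Amber glass bottle, 48 mm across, 100 mm high, bystander. Origin: centre of the underside.
- hairbrush: Dark wooden hairbrush, 230 mm long, bristles down, bystander. Origin: on the dresser, under where head and handle meet; x towards the head.
Not all that is in view belongs to the job. Leave any turquoise or yellow look-alike of the lid alone.

How it is judged:
By the outcome, as a careful person would: the job done as asked, in the order asked, and still so for the second after the job is handed in, while the arm keeps its last pose, push and grip.
It also fails if it takes over 53 s, if anything falls off the work surface, if the arm or the gripper's body presses on something with over 40 N, if the wrist force passes 120 N, or if a joint passes its speed limit or range.

## Working session

There is one attempt and no reset: what is moved stays moved. The work goes in short steps, Python scripts to look and compute and a tool call to move; the robot and the scene stay as the last step left them, time stands still between calls to the robot, and variables do not carry over. Pictures are saved under pics/ and viewed, at most 10 in all, crops included, and the job is handed in when it is done.

Besides the shell and the picture viewer there is one more tool, called as a command line: name --argument value ..., lists and objects as JSON in quotes. servo_tool: Moves the arm, as the interface text tells. Its arguments: {"type":"object","properties":{"commands":{"type":"array","items":{"type":"array","items":{"type":"array","items":{"type":"number"}}}}},"required":["commands"]}

```bash
mkdir -p pics; ls; cat > h.py <<'E'
import numpy as np, cv2, pickle
def save(n,c):
    cv2.imwrite(f'pics/{n}.png',c['pixels'][:,:,::-1]); pickle.dump(c,open(f'{n}.pkl','wb'))
def load(n): return pickle.load(open(f'{n}.pkl','rb'))
def onz(c,px,z):
    "pixels -> world points at height z"
    p=cv2.undistortPoints(np.array(px,float).reshape(-1,1,2),np.array(c['camera_matrix']),np.array(c['dist'])).reshape(-1,2)
    R=np.array(c['R']);C=-R.T@np.array(c['t']); d=np.c_[p,np.ones(len(p))]@R
    return C+d*((z-C[2])/d[:,2])[:,None]
def proj(c,X):
    return cv2.projectPoints(np.array(X,float).reshape(-1,1,3),cv2.Rodrigues(np.array(c['R']))[0],np.array(c['t'],float),np.array(c['camera_matrix']),np.array(c['dist']))[0].reshape(-1,2)
E
python3 - <<'E'
from station import r; from h import *
for n in('top','side'):
    c=r.capture(n); save(n+'0',c); print(n,-np.array(c['R']).T@np.array(c['t']))
s=r.sense(); print(s['time_s'],s['tcp_pos'],s['ee_rot'],s['gripper_width'])
E
```

```text
pics
top [0.27451559 0.056904   1.41441555]
side [-0.02347315 -0.67124408  0.88584111]
0.1 [0.26755003 0.56426119 0.23252147] [[ 9.03501785e-01 -4.28583661e-01 -7.54548488e-04]
 [-4.28584306e-01 -9.03499815e-01 -1.89136248e-03]
 [ 1.28872638e-04  2.03223702e-03 -9.99997927e-01]] 0.996690511688118
```

View pics/top0.png

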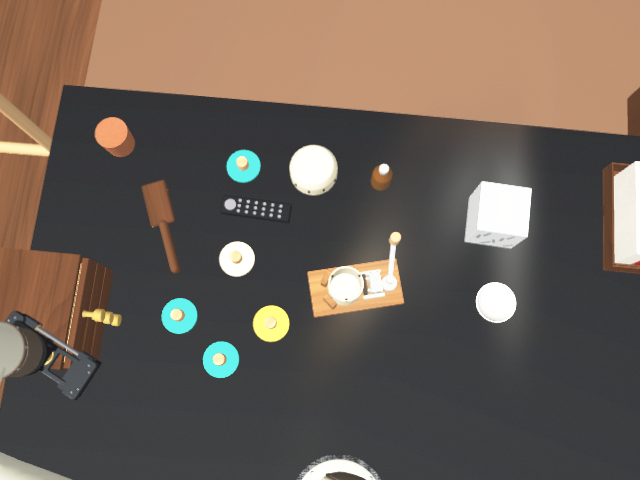

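View pics/side0.png

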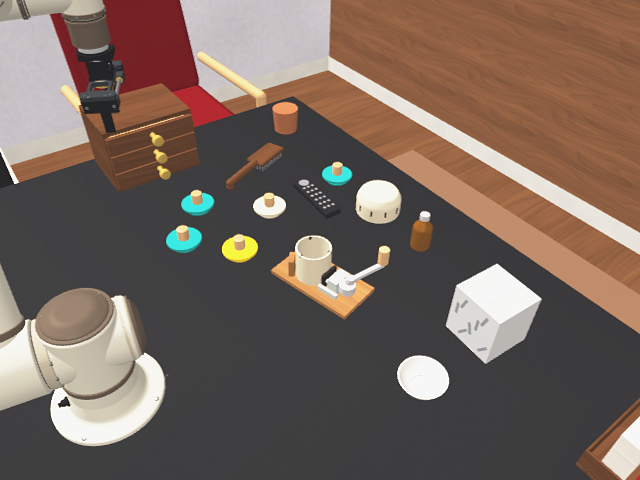

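The lid candidates in top view are: cream with knob (237,259); white dish without knob (496,302); noise machine (313,170); turquoise look-alikes (243,166), (180,316), (221,360); yellow (271,323). By the description it is the cream one at (237,259), or (270,205) in side view. I'll check it in a crop together with the stand.

```bash
python3 - <<'E'
from h import *
t=load('top0');s=load('side0')
T=t['pixels'][:,:,::-1];S=s['pixels'][:,:,::-1]
a=cv2.resize(T[225:325,205:415],(0,0),fx=3.6,fy=3.6,interpolation=3)
b=cv2.resize(S[185:320,245:405],(0,0),fx=1.7,fy=1.7,interpolation=3)
o=np.zeros((600,780,3),np.uint8);o[:a.shape[0],:a.shape[1]]=a;o[365:365+b.shape[0],:b.shape[1]]=b
cv2.imwrite('pics/crop1.png',o)
def blob(I,x0,y0,x1,y1,f):
    m=np.zeros(I.shape[:2],np.uint8);h=I[y0:y1,x0:x1].astype(int);m[y0:y1,x0:x1]=f(h);n,l,st,ce=cv2.connectedComponentsWithStats(m);k=1+np.argmax(st[1:,4]);
    return ce[k],st[k]
c,st=blob(T,212,235,260,282,lambda h:h.max(2)>110);print('lid top',c,st,onz(t,[st[:2]+(st[2:4]-1)/2],.022))
c,st=blob(S,245,185,295,222,lambda h:h.max(2)>110);print('lid side',c,st)
tan=lambda h:(h[:,:,2]>120)&(h[:,:,2]-h[:,:,0]>50)
for n,I,cc,box in(('top',T,t,(225,245,250,270)),('side',S,s,(255,188,285,212)),('levtop',T,t,(380,225,410,250)),('levside',S,s,(370,240,400,270))):
    c,st=blob(I,*box,tan);print(n,c,st)
E
```

```text
lid top [236.42300195 258.58089669] [ 219  241   36   36 1026] [[0.53213525 0.28903371 0.022     ]]
lid side [269.03588144 205.49141966] [253 192  33  27 641]
top [236.25471698 257.1509434 ] [232 251  10  13 106]
side [268.82432432 199.43918919] [263 192  12  16 148]
levtop [394.66981132 238.12264151] [389 232  12  13 106]
levside [383.35238095 255.33809524] [377 246  13  20 210]
```

View pics/crop1.png

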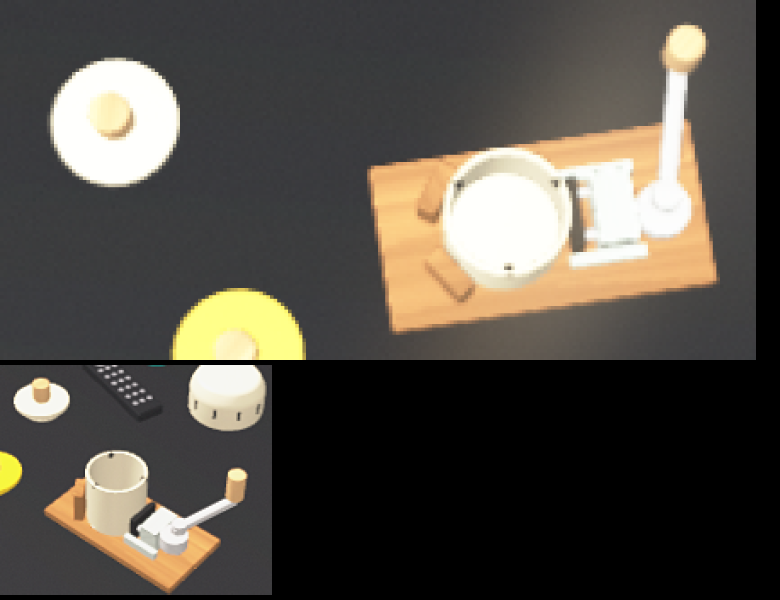

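The crop confirms a cream lid with a wooden knob. The jar is open, with stops to its left and the lever on its right pointing up. Next I'll fit the poses.

```bash
cat > fit.py <<'E'
from h import *
from scipy.optimize import least_squares
t=load('top0');s=load('side0')
ct=lambda p:np.array(p)/3.6+[204.6,224.6]
cs=lambda p:(np.array(p)-[0,365])/1.7+[244.8,184.8]
cor=onz(t,ct([(369,168),(687,122),(717,282),(393,332)]),.012)[:,:2]
print(cor, [np.linalg.norm(cor[i]-cor[i-1]) for i in range(4)])
u=cor[0]+cor[3]-cor[1]-cor[2];yaw=np.arctan2(u[1],u[0])-np.pi/2;print('yaw',np.degrees(yaw),'centre',cor.mean(0))
R=lambda a:np.array([[np.cos(a),-np.sin(a)],[np.sin(a),np.cos(a)]])
th=np.linspace(0,2*np.pi,180,endpoint=False)
def circ(c,rad,z):return np.c_[c[0]+rad*np.cos(th),c[1]+rad*np.sin(th),z+0*th]
def cyl(cam,c,rad,z0,z1):
    p=np.vstack([proj(cam,circ(c,rad,z0)),proj(cam,circ(c,rad,z1))]);return np.r_[p.min(0),p.max(0)]
# bbox as left, top, right, bottom edges
def fit(obs,rad,z0,z1,x0):
    f=lambda c:np.concatenate([np.array([a for a in (cyl(cam,c,rad,z0,z1)-b) if np.isfinite(a)]) for cam,b in obs])
    q=least_squares(f,x0);return q.x,np.round(q.fun,1)
bb=lambda x,y,w,h:np.array([x-.5,y-.5,x+w-.5,y+h-.5])
print('lidknob',fit([(t,bb(232,251,10,13)),(s,[262.5,191.5,274.5,np.nan])],.014,.022,.052,[.53,.29]))
print('flange top',fit([(t,bb(219,241,36,36))],.042,.014,.022,[.53,.29]))
print('levknob',fit([(t,bb(389,232,12,13)),(s,bb(377,246,13,20))],.012,.062,.102,[.55,-.09]))
n=np.nan
jt=np.r_[ct([443,147]),ct([573,0])[0],n];a=cs([85,451]);js=np.r_[a,cs([148,0])[0],n]
print('jar top',fit([(t,jt)],.04,.0915,.092,[.45,.04]),'side',fit([(s,js)],.04,.0915,.092,[.45,.04]),fit([(t,jt),(s,js)],.04,.0915,.092,[.45,.04]))
E
python3 fit.py
```

```text
[[ 0.51911548  0.12004342]
 [ 0.56973654 -0.08668239]
 [ 0.46524368 -0.11373278]
 [ 0.41299846  0.09374471]] [np.float64(0.10932723017316259), np.float64(0.2128333897969355), np.float64(0.1079373928671174), np.float64(0.2139543666155429)]
yaw 13.947087507005268 centre [0.49177354 0.00334324]
lidknob (array([0.53189045, 0.28773728]), array([-2.3, -0.3,  1.4,  1. ,  0.9,  0.6,  0.3]))
flange top (array([0.53301449, 0.2896079 ]), array([ 0.1,  0.3, -0.1, -0.3]))
levknob (array([ 0.6009092 , -0.07339142]), array([-0.5, -0.1,  0. ,  1.1,  0.7, -0.7,  0.4,  0.2]))
jar top (array([0.48667977, 0.02807597]), array([ 0.1,  0. , -0.1])) side (array([0.48421067, 0.02653576]), array([ 0.2,  0. , -0.2])) (array([0.48559055, 0.02789348]), array([ 0.2,  0.5, -0.1,  0.4, -0.5, -0.1]))
```

```bash
cat > d.py <<'E'
import sys,numpy as np
from station import r
from scipy.spatial.transform import Rotation as Ro
s=r.sense();p=np.array(s['tcp_pos']);E=np.array(s['ee_rot'])
def go(x,y,z,yaw):
    a=np.radians(yaw);c,q=np.cos(a),np.sin(a)
    T=np.array([[c,q,0],[q,-c,0],[0,0,-1.]])
    return np.round(E.T@(np.array([x,y,z])-p)*1000,1),np.round(Ro.from_matrix(E.T@T).as_rotvec(),4)
print('t',s['time_s'],'p',np.round(p,4),'yaw',np.degrees(np.arctan2(E[1,0],E[0,0])).round(2),'F',np.round(s['wrist_force'],1),'M',np.round(s['moment'],2),'w',round(s['gripper_width'],3),round(s['gripper_force'],1),'j',np.round(s['joints'],0))
a=list(map(float,sys.argv[1:]))
for i in range(0,len(a),4):print(a[i:i+4],*go(*a[i:i+4]))
E
python3 d.py .5325 .289 .2325 0 .5325 .289 .12 0
```

```text
t 0.1 p [0.2676 0.5643 0.2325] yaw -25.38 F [ 0.3 -0.5  0.1] M [ 0.05  0.03 -0.04] w 0.997 0.0 j [ 79.  22.   0.  -0. -68. -15.]
[0.5325, 0.289, 0.2325, 0.0] [3.574e+02 1.351e+02 3.000e-01] [ 2.000e-03  3.000e-04 -4.429e-01]
[0.5325, 0.289, 0.12, 0.0] [357.3 134.9 112.8] [ 2.000e-03  3.000e-04 -4.429e-01]
```

servo_tool --commands '[[[0,46,17,0,0,0,-0.09],[0,92,35,0,0,0,-0.18],[0,138,52,0,0,0,-0.27],[0,184,70,0,0,0,-0.36],[0,230,87,0,0,0,-0.443]]]'

```text
time_s: 0.6
tcp_pos: [0.4391, 0.3858, 0.2332]
ee_rot: [[1.0, 0.004, -0.001], [0.004, -1.0, -0.001], [-0.001, 0.001, -1.0]]
wrist_force: [0.8, 0.9, 0.4]
gripper_width: 0.998
gripper_force: 0.0
```

```bash
python3 d.py .5325 .289 .12 0
```

```text
t 0.6 p [0.4391 0.3858 0.2332] yaw 0.24 F [0.8 0.9 0.4] M [ 0.07 -0.04  0.01] w 0.998 0.0 j [ 57.  18.  -5.  -0. -66.  33.]
[0.5325, 0.289, 0.12, 0.0] [ 93.1  97.2 113.2] [0.0005 0.0005 0.0042]
```

servo_tool --commands '[[[0,25,25,28,0,0,0],[0,50,50,56,0,0,0],[0,75,75,85,0,0,0],[0,93,97,113,0,0,0],[0,93,97,113,0,0,0]]]'

```text
time_s: 1.1
tcp_pos: [0.5302, 0.2859, 0.1153]
ee_rot: [[1.0, -0.005, -0.009], [-0.005, -1.0, -0.007], [-0.009, 0.007, -1.0]]
wrist_force: [-0.3, -0.6, 0.3]
gripper_width: 1.0
gripper_force: 0.0
```

```bash
python3 d.py .5325 .289 .036 0; python3 - <<'E'
from h import *; from station import r
t=r.capture('top');save('top1',t);s=r.capture('side');save('side1',s)
a=cv2.resize(s['pixels'][130:250,210:330,::-1],(480,480),interpolation=3);b=cv2.resize(t['pixels'][200:300,190:290,::-1],(310,310),interpolation=3)
o=np.zeros((480,790,3),np.uint8);o[:,:480]=a;o[:310,480:]=b
cv2.imwrite('pics/crop2.png',o)
E
```

```text
t 1.1 p [0.5302 0.2859 0.1153] yaw -0.31 F [-0.3 -0.6  0.3] M [-0.06  0.1   0.02] w 1.0 0.0 j [ 44.  26. -11.  -0. -53.  46.]
[0.5325, 0.289, 0.036, 0.0] [ 2.9 -3.6 79.2] [ 0.0066  0.0086 -0.0054]
```

View pics/crop2.png

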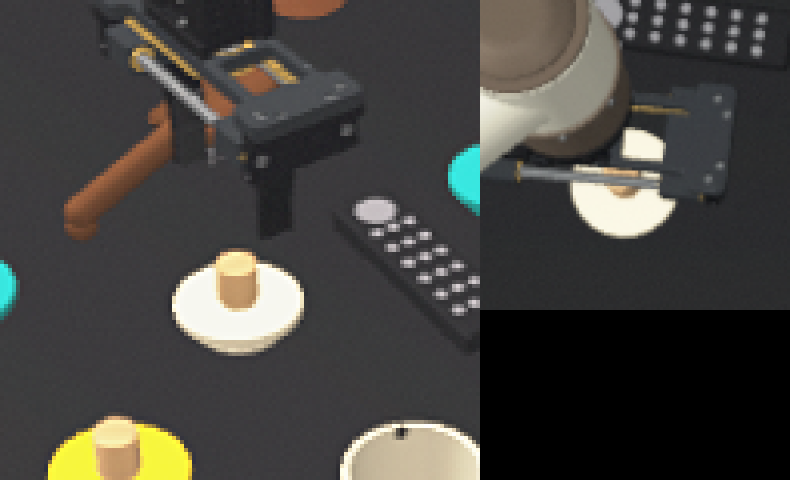

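The open fingers stand over the cream lid, with its knob at about (237,275) in the crop. I'll descend.

servo_tool --commands '[[[0,2,-3,15,0,0,0],[0,2,-3,30,0,0,0],[0,2,-3,45,0,0,0],[0,2,-3,55,0,0,0],[0,2,-3,55,0,0,0]]]'

```text
time_s: 1.7
tcp_pos: [0.5323, 0.294, 0.0643]
ee_rot: [[1.0, 0.001, -0.002], [0.001, -1.0, -0.001], [-0.002, 0.001, -1.0]]
wrist_force: [0.3, -0.1, 0.6]
gripper_width: 0.996
gripper_force: 0.0
```

```bash
python3 d.py .5325 .289 .037 0
```

```text
t 1.7 p [0.5323 0.294  0.0643] yaw 0.08 F [ 0.3 -0.1  0.6] M [-0.06  0.01 -0.  ] w 0.996 0.0 j [ 44.  30. -14.  -0. -47.  46.]
[0.5325, 0.289, 0.037, 0.0] [ 0.3  5.  27.3] [0.0013 0.0018 0.0014]
```

servo_tool --commands '[[[0,0,4,9,0,0,0],[0,0,4,18,0,0,0],[0,0,4,27,0,0,0],[0,0,4,27,0,0,0],[0,0,4,27,0,0,0]]]'

```text
time_s: 2.2
tcp_pos: [0.5334, 0.2895, 0.0383]
ee_rot: [[1.0, 0.0, -0.0], [0.0, -1.0, -0.0], [-0.0, 0.0, -1.0]]
wrist_force: [1.3, -0.1, 0.2]
gripper_width: 0.996
gripper_force: 0.0
```

```bash
python3 d.py .5325 .289 .037 0
```

```text
t 2.2 p [0.5334 0.2895 0.0383] yaw 0.01 F [ 1.3 -0.1  0.2] M [ 0.01 -0.01  0.01] w 0.996 0.0 j [ 44.  32. -15.   0. -43.  46.]
[0.5325, 0.289, 0.037, 0.0] [-0.9  0.5  1.3] [0.0004 0.0002 0.0003]
```

servo_tool --commands '[[[0.5,0,0,1,0,0,0],[0.8,0,0,1,0,0,0],[1,0,0,1,0,0,0],[1,0,0,1,0,0,0],[1,0,0,1,0,0,0]]]'

```text
time_s: 2.7
tcp_pos: [0.5334, 0.2896, 0.0377]
ee_rot: [[1.0, 0.0, 0.0], [0.0, -1.0, 0.0], [0.0, -0.0, -1.0]]
wrist_force: [-0.4, -0.3, 0.4]
gripper_width: 0.632
gripper_force: 0.0
```

servo_tool --commands '[[[1,0,0,0,0,0,0],[1,0,0,0,0,0,0],[1,0,0,-5,0,0,0],[1,0,0,-15,0,0,0],[1,0,0,-30,0,0,0]]]'

```text
time_s: 3.2
tcp_pos: [0.5328, 0.2892, 0.0676]
ee_rot: [[1.0, 0.0, -0.002], [0.0, -1.0, -0.001], [-0.002, 0.001, -1.0]]
wrist_force: [-0.1, 0.9, -1.3]
gripper_width: 0.313
gripper_force: 30.0
```

```bash
python3 d.py .485 .028 .16 0
```

```text
t 3.2 p [0.5328 0.2892 0.0676] yaw 0.0 F [-0.1  0.9 -1.3] M [-0.05 -0.04 -0.01] w 0.313 30.0 j [ 44.  30. -14.  -0. -47.  46.]
[0.485, 0.028, 0.16, 0.0] [-48.  261.3 -92. ] [0.0012 0.0015 0.    ]
```

servo_tool --commands '[[[1,0,0,-45,0,0,0],[1,-5,30,-85,0,0,0],[1,-14,75,-92,0,0,0],[1,-22,120,-92,0,0,0],[1,-30,165,-92,0,0,0]]]'

```text
time_s: 3.7
tcp_pos: [0.5029, 0.1233, 0.161]
ee_rot: [[1.0, 0.001, 0.002], [0.001, -1.0, 0.001], [0.002, -0.001, -1.0]]
wrist_force: [0.6, -0.6, -1.0]
gripper_width: 0.312
gripper_force: 30.0
```

servo_tool --commands '[[[1,-6,35,0,0,0,0],[1,-12,65,0,0,0,0],[1,-18,88,0,0,0,0],[1,-18,96,0,0,0,0],[1,-18,96,0,0,0,0]]]'

```text
time_s: 4.2
tcp_pos: [0.4856, 0.0279, 0.1602]
ee_rot: [[1.0, -0.001, 0.001], [-0.001, -1.0, 0.0], [0.001, -0.0, -1.0]]
wrist_force: [0.3, 0.3, -0.2]
gripper_width: 0.313
gripper_force: 30.0
```

```bash
python3 d.py .485 .028 .14 0; python3 - <<'E'
from h import *; from station import r
t=r.capture('top');save('top2',t);s=r.capture('side');save('side2',s)
a=cv2.resize(s['pixels'][160:310,255:395,::-1],(560,600),interpolation=3);b=cv2.resize(t['pixels'][240:340,300:400,::-1],(240,240),interpolation=3)
o=np.zeros((600,800,3),np.uint8);o[:,:560]=a;o[:240,560:]=b
cv2.imwrite('pics/crop3.png',o)
E
```

```text
t 4.2 p [0.4856 0.0279 0.1602] yaw -0.08 F [ 0.3  0.3 -0.2] M [-0.03 -0.03  0.04] w 0.313 30.0 j [ 22.  13. -25.   0. -53.  67.]
[0.485, 0.028, 0.14, 0.0] [-0.6 -0.1 20.2] [-0.0004 -0.0012 -0.0013]
```

View pics/crop3.png

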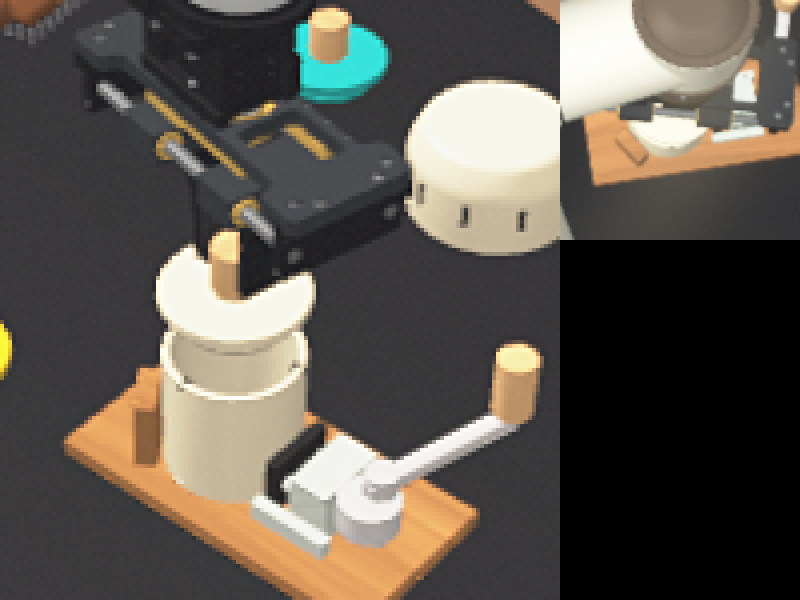

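The lid hangs level above the jar. In the side crop the flange spans columns 155–316 and the jar rim 160–309. I'll compare their axes in world terms.

```bash
python3 - <<'E'
from h import *; from fit import fit
s=load('side2');k=lambda x:x/4+254.6;v=lambda y:y/4+159.6;n=np.nan
for h in(.038,):
  # lid axis using left/right edges only; flange bottom edge row 312ish
  print(fit([(s,[k(155),n,k(316),v(313)])],.042,.1602-h+.014,.1602-h+.022,[.485,.028]))
print(fit([(s,[k(160),n,k(309),n])],.04,.091,.092,[.485,.028]))
for y in (.028,): print(proj(s,[[.485,.028,.08]]))
# jar axis: line-of-sight centre column vs lid centre column
print('mid cols',k(235.5),k(234.5))
E
```

```text
[[ 0.51911548  0.12004342]
 [ 0.56973654 -0.08668239]
 [ 0.46524368 -0.11373278]
 [ 0.41299846  0.09374471]] [np.float64(0.10932723017316259), np.float64(0.2128333897969355), np.float64(0.1079373928671174), np.float64(0.2139543666155429)]
yaw 13.947087507005268 centre [0.49177354 0.00334324]
lidknob (array([0.53189045, 0.28773728]), array([-2.3, -0.3,  1.4,  1. ,  0.9,  0.6,  0.3]))
flange top (array([0.53301449, 0.2896079 ]), array([ 0.1,  0.3, -0.1, -0.3]))
levknob (array([ 0.6009092 , -0.07339142]), array([-0.5, -0.1,  0. ,  1.1,  0.7, -0.7,  0.4,  0.2]))
jar top (array([0.48667977, 0.02807597]), array([ 0.1,  0. , -0.1])) side (array([0.48421067, 0.02653576]), array([ 0.2,  0. , -0.2])) (array([0.48559055, 0.02789348]), array([ 0.2,  0.5, -0.1,  0.4, -0.5, -0.1]))
(array([0.49805372, 0.04587329]), array([ 0.6, -0.6,  0. ]))
(array([0.46972145, 0.00674144]), array([0., 0.]))
[[313.2104773  251.01009223]]
mid cols 313.475 313.225
```

servo_tool --commands '[[[1,0,0,8,0,0,0],[1,0,0,16,0,0,0],[1,0,0,22,0,0,0],[1,0,0,28,0,0,0],[1,0,0,32,0,0,0]]]'

```text
time_s: 4.8
tcp_pos: [0.4861, 0.0289, 0.1275]
ee_rot: [[1.0, 0.001, 0.001], [0.001, -1.0, -0.0], [0.001, 0.0, -1.0]]
wrist_force: [-1.0, 1.1, 5.9]
gripper_width: 0.311
gripper_force: 30.0
```

servo_tool --commands '[[[1,0,0,2,0,0,0],[1,0,0,4,0,0,0],[1,0,0,6,0,0,0],[1,0,0,7,0,0,0],[1,0,0,7,0,0,0]]]'

```text
time_s: 5.3
tcp_pos: [0.486, 0.0287, 0.1227]
ee_rot: [[1.0, 0.001, 0.002], [0.001, -1.0, -0.0], [0.002, 0.0, -1.0]]
wrist_force: [-4.3, 1.4, 13.3]
gripper_width: 0.313
gripper_force: 30.0
```

```bash
python3 d.py .4855 .028 .116 0
```

```text
t 5.3 p [0.486  0.0287 0.1227] yaw 0.07 F [-4.3  1.4 13.3] M [ 0.24  1.23 -0.02] w 0.313 30.0 j [ 23.  15. -27.   0. -47.  67.]
[0.4855, 0.028, 0.116, 0.0] [-0.5  0.6  6.7] [ 0.0003 -0.0018  0.0013]
```

```bash
python3 - <<'E'
from h import *; from station import r
s=r.capture('side');save('side3',s);t=r.capture('top');save('top3',t)
a=cv2.resize(s['pixels'][195:295,270:360,::-1],(540,600),interpolation=3);b=cv2.resize(t['pixels'][255:320,310:375,::-1],(260,260),interpolation=3)
o=np.zeros((600,800,3),np.uint8);o[:,:540]=a;o[:260,540:]=b
cv2.imwrite('pics/crop4.png',o)
E
```

```text
(no output)
```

View pics/crop4.png

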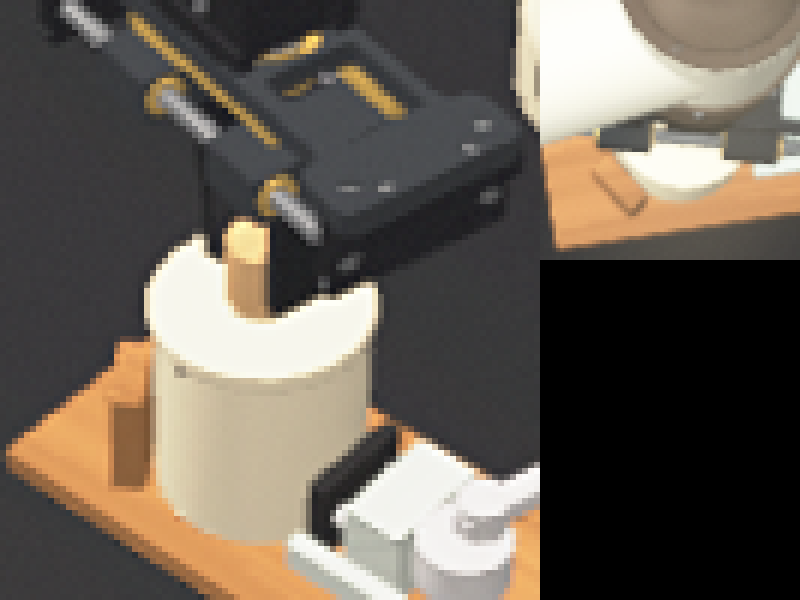

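The lid sits in the jar mouth and the flange is nearly on the rim. A nub still shows at (180,370), so it hasn't snapped yet. I'll press further.

servo_tool --commands '[[[1,0,0,1,0,0,0],[1,0,0,2,0,0,0],[1,0,0,3,0,0,0],[1,0,0,4,0,0,0],[1,0,0,4,0,0,0]]]'

```text
time_s: 5.9
tcp_pos: [0.4866, 0.0288, 0.1224]
ee_rot: [[1.0, 0.003, 0.004], [0.003, -1.0, -0.001], [0.004, 0.001, -1.0]]
wrist_force: [-13.3, 2.4, 34.5]
gripper_width: 0.314
gripper_force: 30.0
```

```bash
python3 d.py
```

```text
t 5.9 p [0.4866 0.0288 0.1224] yaw 0.19 F [-13.3   2.4  34.5] M [0.88 3.72 0.09] w 0.314 30.0 j [ 23.  15. -28.   0. -47.  67.]
```

The reading went stiff at z=0.1224, 5 mm below first contact, so the lid looks seated. I'll relax, release, rise and check.

servo_tool --commands '[[[1,0,0,-2,0,0,0],[1,0,0,-4,0,0,0],[1,0,0,-5,0,0,0],[0.6,0,0,-5,0,0,0],[0.3,0,0,-5,0,0,0]]]'

```text
time_s: 6.4
tcp_pos: [0.4846, 0.0283, 0.1208]
ee_rot: [[1.0, -0.0, -0.002], [-0.0, -1.0, -0.0], [-0.002, 0.0, -1.0]]
wrist_force: [0.0, -0.1, -0.0]
gripper_width: 0.417
gripper_force: 0.0
```

servo_tool --commands '[[[0,0,0,0,0,0,0],[0,0,0,0,0,0,0],[0,0,0,0,0,0,0],[0,0,0,-15,0,0,0],[0,0,0,-45,0,0,0]]]'

```text
time_s: 6.9
tcp_pos: [0.4836, 0.028, 0.1647]
ee_rot: [[1.0, -0.0, -0.006], [-0.0, -1.0, -0.002], [-0.006, 0.002, -1.0]]
wrist_force: [0.5, 0.1, -0.0]
gripper_width: 0.857
gripper_force: 0.0
```

```bash
python3 d.py .601 -.073 .18 0
```

```text
t 6.9 p [0.4836 0.028  0.1647] yaw -0.02 F [ 0.5  0.1 -0. ] M [-0.02 -0.12 -0.01] w 0.857 0.0 j [ 23.  12. -24.  -0. -54.  67.]
[0.601, -0.073, 0.18, 0.0] [117.4 101.  -15.8] [ 0.002   0.0064 -0.0003]
```

servo_tool --commands '[[[0,10,8,-15,0,0,0],[0,40,34,-15,0,0,0],[0,75,65,-15,0,0,0],[0,105,90,-15,0,0,0],[0,117,101,-15,0,0,0]]]'

```text
time_s: 7.4
tcp_pos: [0.6044, -0.0746, 0.1807]
ee_rot: [[1.0, -0.002, -0.0], [-0.002, -1.0, -0.0], [-0.0, 0.0, -1.0]]
wrist_force: [-0.6, -0.3, -0.4]
gripper_width: 0.998
gripper_force: 0.0
```

```bash
python3 d.py .601 -.073 .10 0 .601 -.073 .08 0; python3 - <<'E'
from h import *; from station import r
s=r.capture('side');save('side4',s);t=r.capture('top');save('top4',t)
a=cv2.resize(s['pixels'][195:295,270:360,::-1],(540,600),interpolation=3);b=cv2.resize(t['pixels'][255:320,310:375,::-1],(260,260),interpolation=3)
c=cv2.resize(s['pixels'][205:275,350:415,::-1],(260,280),interpolation=3)
o=np.zeros((600,800,3),np.uint8);o[:,:540]=a;o[:260,540:]=b;o[270:550,540:]=c
cv2.imwrite('pics/crop5.png',o)
E
```

```text
t 7.4 p [ 0.6044 -0.0746  0.1807] yaw -0.11 F [-0.6 -0.3 -0.4] M [-0.05  0.05 -0.01] w 0.998 0.0 j [  8.  23.  -6.   0. -61.  82.]
[0.601, -0.073, 0.1, 0.0] [-3.4 -1.6 80.7] [ 0.0005  0.     -0.002 ]
[0.601, -0.073, 0.08, 0.0] [ -3.4  -1.6 100.7] [ 0.0005  0.     -0.002 ]
```

View pics/crop5.png

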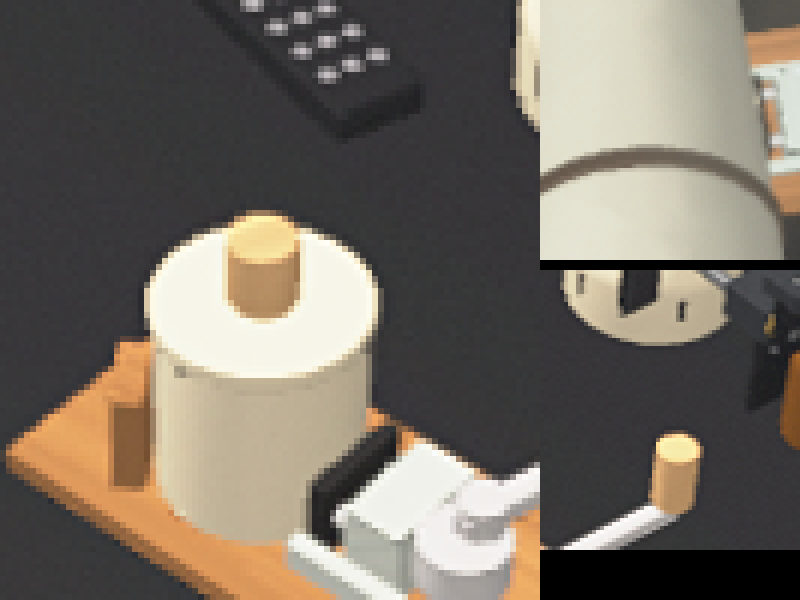

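The lid is on the jar. The flange is flush and the knob top sits at about (264,238) in the crop. I'll check numerically whether its height is seated or 4 mm proud.

```bash
python3 - <<'E' 2>&1 | tail -12
from h import *
import sys,io,contextlib
with contextlib.redirect_stdout(io.StringIO()): from fit import cyl,circ
s=load('side4');P=s['pixels'].astype(int)
k=lambda b:np.round((b-[269.6,194.6]*2)*6,0)
for z in(.078,.082):
    for c in((.4857,.028),(.4845,.027)):
        print(z,c,'flange L,T,R,B',k(cyl(s,c,.042,z+.014,z+.022)),'knob',k(cyl(s,c,.014,z+.022,z+.052)),'jarfoot B',k(cyl(s,c,.04,.012,.05))[[0,2,3]])
E
```

```text
0.078 (0.4857, 0.028) flange L,T,R,B [148. 222. 379. 394.] knob [225. 209. 303. 324.] jarfoot B [155. 370. 545.]
0.078 (0.4845, 0.027) flange L,T,R,B [146. 224. 378. 397.] knob [224. 212. 302. 326.] jarfoot B [154. 369. 548.]
0.082 (0.4857, 0.028) flange L,T,R,B [147. 213. 380. 386.] knob [225. 201. 304. 315.] jarfoot B [155. 370. 545.]
0.082 (0.4845, 0.027) flange L,T,R,B [146. 216. 379. 389.] knob [224. 204. 303. 318.] jarfoot B [154. 369. 548.]
```

Edges match the seated height (flange top predicted 222 against about 223 seen; a proud lid would be at 213). Now the lever; first I'll check the clearance to the bottle.

```bash
python3 d.py .601 -.073 .10 0 .601 -.073 .081 0; python3 - <<'E'
from h import *
t=load('top0');s=load('side0')
print(onz(t,[(384,169)],.10),onz(s,[(425,216)],.10),onz(t,[(396,238)],.102))
print('tissue',onz(t,[(478,183),(530,185),(526,237),(476,233)],.125),'dish',onz(t,[(496,302)],.03))
E
```

```text
t 7.5 p [ 0.6035 -0.074   0.1803] yaw -0.15 F [ 0.2  0.7 -0.8] M [-0.01  0.04  0.02] w 1.0 0.0 j [  8.  23.  -6.   0. -61.  82.]
[0.601, -0.073, 0.1, 0.0] [-2.4 -1.  80.3] [ 0.0003  0.0011 -0.0026]
[0.601, -0.073, 0.081, 0.0] [-2.4 -1.  99.3] [ 0.0003  0.0011 -0.0026]
[[ 0.75904242 -0.03670145  0.1       ]] [[ 0.75403972 -0.04262406  0.1       ]] [[ 0.59780871 -0.07545041  0.102     ]]
tissue [[ 0.7372338  -0.24928744  0.125     ]
 [ 0.74409843 -0.36759803  0.125     ]
 [ 0.62191212 -0.36133988  0.125     ]
 [ 0.62039721 -0.24954529  0.125     ]] dish [[ 0.48490192 -0.32594553  0.03      ]]
```

servo_tool --commands '[[[0,-3,0,25,0,0,0],[0,-3,0,50,0,0,0],[0,-3,0,75,0,0,0],[0,-3,0,92,0,0,0],[0,-3,0,98,0,0,0]]]'

```text
time_s: 8.0
tcp_pos: [0.5973, -0.0718, 0.0815]
ee_rot: [[1.0, 0.001, -0.005], [0.001, -1.0, -0.0], [-0.005, 0.0, -1.0]]
wrist_force: [-0.7, 0.2, 0.2]
gripper_width: 1.0
gripper_force: 0.0
```

servo_tool --commands '[[[0,0,0,0,0,0,0],[0.5,0,0,0,0,0,0],[0.6,0,0,0,0,0,0],[0.6,0,0,0,0,0,0],[0.65,0,0,0,0,0,0]]]'

```text
time_s: 8.5
tcp_pos: [0.5997, -0.0724, 0.0842]
ee_rot: [[1.0, 0.0, 0.001], [0.0, -1.0, 0.0], [0.001, -0.0, -1.0]]
wrist_force: [-0.2, 0.5, 0.6]
gripper_width: 0.721
gripper_force: 0.0
```

```bash
python3 d.py .6 -.0735 .081 0
```

```text
t 8.5 p [ 0.5997 -0.0724  0.0842] yaw 0.01 F [-0.2  0.5  0.6] M [-0.07  0.02  0.03] w 0.721 0.0 j [  8.  28. -13.   0. -48.  82.]
[0.6, -0.0735, 0.081, 0.0] [0.3 1.1 3.2] [-0.0002 -0.0012  0.0002]
```

servo_tool --commands '[[[1,0,1,2,0,0,0],[1,0,1,2,0,0,0],[1,0,1,2,0,0,0],[1,0,1,2,0,0,0],[1,0,1,2,0,0,0]]]'

```text
time_s: 9.0
tcp_pos: [0.5994, -0.0734, 0.0815]
ee_rot: [[1.0, 0.0, -0.0], [0.0, -1.0, 0.0], [-0.0, -0.0, -1.0]]
wrist_force: [0.0, 1.5, 0.4]
gripper_width: 0.269
gripper_force: 30.3
```

servo_tool --commands '[[[1,0,0,0,0,0,0],[1,0,0,0,0,0,0],[1,0,0,0,0,0,0],[1,0,0,0,0,0,0],[1,0,0,0,0,0,0]]]'

```text
time_s: 9.5
tcp_pos: [0.5994, -0.0733, 0.0815]
ee_rot: [[1.0, 0.0, 0.0], [0.0, -1.0, 0.0], [0.0, -0.0, -1.0]]
wrist_force: [-0.3, 1.6, -0.7]
gripper_width: 0.268
gripper_force: 30.0
```

```bash
python3 d.py .6 -.0735 .081 0
```

```text
t 9.5 p [ 0.5994 -0.0733  0.0815] yaw 0.01 F [-0.3  1.6 -0.7] M [0.24 0.02 0.01] w 0.268 30.0 j [  8.  28. -13.  -0. -48.  82.]
[0.6, -0.0735, 0.081, 0.0] [0.6 0.2 0.5] [-0.0001 -0.0001  0.0002]
```

```bash
cat > yaw.py <<'E'
from h import *
for n,zs in(('top0',(.012,.012)),('side0',(.012,.012))):
    c=load(n);I=cv2.cvtColor(c['pixels'],cv2.COLOR_RGB2GRAY).astype(np.float32);K=8
    # rectify to the world plane z=.012, 0.5 mm/px : rows along -x, cols along -y
    X=np.arange(.60,.38,-.0005);Y=np.arange(.16,-.15,-.0005)
    G=np.stack(np.meshgrid(X,Y,indexing='ij'),-1);P=np.c_[G.reshape(-1,2),np.full(G.shape[0]*G.shape[1],.012)]
    q=proj(c,P).reshape(*G.shape[:2],2).astype(np.float32)
    W=cv2.GaussianBlur(cv2.remap(I,q[...,0],q[...,1],cv2.INTER_CUBIC),(0,0),3)
    a=np.radians(13.95);e=np.array([np.cos(a),np.sin(a)]);f=np.array([-np.sin(a),np.cos(a)]);o=np.array([.4918,.0033])
    def sample(p):return cv2.remap(W,((.16-p[...,1])/.0005).astype(np.float32),((.60-p[...,0])/.0005).astype(np.float32),1)
    d=np.arange(-.009,.009,.0003)
    for nm,base,al,hl,nr in(('+x',.055*e,f,.095,e),('-x',-.055*e,f,.095,-e),('+y',.1075*f,e,.045,f),('-y',-.1075*f,e,.045,-f)):
        u=np.linspace(-hl,hl,60);p=(o+base)+u[:,None,None]*al+d[None,:,None]*nr
        g=np.diff(sample(p),axis=1);k=g.argmin(1);v=(d[:-1]+.00015)[k]
        ok=(g.min(1)<-1)&(abs(v)<.008)
        for _ in range(4):
            b=np.polyfit(u[ok],v[ok],1);ok=ok&(abs(v-np.polyval(b,u))<.0012)
        print(n,nm,'n',ok.sum(),'off mm %.2f slope deg %.2f'%(b[1]*1e3,np.degrees(np.arctan(b[0]))),'-> yaw %.2f'%(13.95+np.degrees(np.arctan(b[0]))*({'+x':-1,'-x':1,'+y':1,'-y':-1}[nm])))
E
python3 yaw.py
```

```text
top0 +x n 57 off mm 0.24 slope deg -0.17 -> yaw 14.12
top0 -x n 60 off mm -0.59 slope deg 0.17 -> yaw 14.12
top0 +y n 60 off mm -0.01 slope deg 0.25 -> yaw 14.20
top0 -y n 60 off mm -0.10 slope deg -0.22 -> yaw 14.17
side0 +x n 29 off mm -1.64 slope deg 0.07 -> yaw 13.88
side0 -x n 28 off mm 7.66 slope deg -0.06 -> yaw 13.89
side0 +y n 25 off mm 0.51 slope deg 2.61 -> yaw 16.56
side0 -y n 58 off mm -0.49 slope deg 0.10 -> yaw 13.85
```

```bash
cat > arc.py <<'E'
import numpy as np
from scipy.spatial.transform import Rotation as Ro
R=88.5;th0=-1.4  # deg, tool yaw 0 there
# relative to the pose at the call's start, tool yaw psi=0 at th=-1.4; x_tool at +1.4 from lever
def row(ph):  # ph rad clockwise from the call start
    l=np.radians(-1.4) # lever direction in tool-yaw frame (world-like, z up)
    d=R*np.array([np.cos(l-ph)-np.cos(l),np.sin(l-ph)-np.sin(l)])
    return np.round([d[0],-d[1],0,0,0,ph],2)
for p in(.06,.12,.18,.24,.3,.36,.42,.48,.54,.6):print(row(p))
E
python3 arc.py
```

```text
[-0.29  5.3   0.    0.    0.    0.06]
[-0.9  10.58  0.    0.    0.    0.12]
[-1.82 15.8   0.    0.    0.    0.18]
[-3.05 20.97  0.    0.    0.    0.24]
[-4.59 26.05  0.    0.    0.    0.3 ]
[-6.43 31.03  0.    0.    0.    0.36]
[-8.57 35.89  0.    0.    0.    0.42]
[-11.    40.61   0.     0.     0.     0.48]
[-13.7   45.18   0.     0.     0.     0.54]
[-16.67  49.58   0.     0.     0.     0.6 ]
```

servo_tool --commands '[[[1,-0.3,5.3,0,0,0,0.06],[1,-0.9,10.6,0,0,0,0.12],[1,-1.8,15.8,0,0,0,0.18],[1,-3.05,21,0,0,0,0.24],[1,-4.6,26,0,0,0,0.3]]]'

```text
time_s: 10.0
tcp_pos: [0.5948, -0.0994, 0.0815]
ee_rot: [[0.955, -0.297, 0.0], [-0.297, -0.955, 0.0], [0.0, -0.0, -1.0]]
wrist_force: [-0.1, 2.5, -0.1]
gripper_width: 0.267
gripper_force: 30.0
```

```bash
cat >> d.py <<'E'
if p[1]<-.073:
    v=p[:2]-[.5109,-.0711];th=np.arctan2(v[1],v[0]);u=v/np.hypot(*v);F=np.array(s['wrist_force'])[:2]
    print('lever deg %.2f R %.4f Frad %.1f Ftan(ccw) %.1f'%(np.degrees(th),np.hypot(*v),F@u,F@[-u[1],u[0]]))
E
python3 d.py
```

```text
t 10.0 p [ 0.5948 -0.0994  0.0815] yaw -17.3 F [-0.1  2.5 -0.1] M [0.4  0.03 0.14] w 0.267 30.0 j [  6.  28. -14.  -0. -48.  67.]
lever deg -18.63 R 0.0886 Frad -0.9 Ftan(ccw) 2.4
```

Tracking is good and the radial force is small. I'll continue.

servo_tool --commands '[[[1,-0.3,5.3,0,0,0,0.06],[1,-0.9,10.6,0,0,0,0.12],[1,-1.8,15.8,0,0,0,0.18],[1,-3.05,21,0,0,0,0.24],[1,-4.6,26,0,0,0,0.3]]]'

```text
time_s: 10.5
tcp_pos: [0.5828, -0.1229, 0.0815]
ee_rot: [[0.824, -0.566, 0.0], [-0.566, -0.824, 0.0], [0.0, -0.0, -1.0]]
wrist_force: [0.6, 2.2, -0.3]
gripper_width: 0.267
gripper_force: 30.0
```

servo_tool --commands '[[[1,-0.3,5.3,0,0,0,0.06],[1,-0.9,10.6,0,0,0,0.12],[1,-1.8,15.8,0,0,0,0.18],[1,-3.05,21,0,0,0,0.24],[1,-4.6,26,0,0,0,0.3]]]'

```text
time_s: 11.0
tcp_pos: [0.5645, -0.1418, 0.0816]
ee_rot: [[0.62, -0.784, 0.001], [-0.784, -0.62, 0.0], [0.0, -0.001, -1.0]]
wrist_force: [0.9, 1.1, -0.3]
gripper_width: 0.267
gripper_force: 30.0
```

```bash
python3 d.py
```

```text
t 11.0 p [ 0.5645 -0.1418  0.0816] yaw -51.66 F [ 0.9  1.1 -0.3] M [ 0.35 -0.18  0.19] w 0.267 30.0 j [  2.  27. -17.   0. -47.  37.]
lever deg -52.83 R 0.0887 Frad -0.3 Ftan(ccw) 1.3
```

servo_tool --commands '[[[1,-0.3,5.3,0,0,0,0.06],[1,-0.9,10.6,0,0,0,0.12],[1,-1.8,15.8,0,0,0,0.18],[1,-3.05,21,0,0,0,0.24],[1,-4.6,26,0,0,0,0.3]]]'

```text
time_s: 11.5
tcp_pos: [0.5413, -0.1545, 0.0815]
ee_rot: [[0.361, -0.933, 0.001], [-0.933, -0.361, -0.0], [0.001, -0.001, -1.0]]
wrist_force: [1.0, 0.9, -1.8]
gripper_width: 0.268
gripper_force: 30.0
```

servo_tool --commands '[[[1,-0.1,2.2,0,0,0,0.025],[1,-0.2,4.4,0,0,0,0.05],[1,-0.4,6.6,0,0,0,0.075],[1,-0.7,8.8,0,0,0,0.1],[1,-0.7,8.8,0,0,0,0.1]]]'

```text
time_s: 12.0
tcp_pos: [0.5326, -0.1571, 0.0816]
ee_rot: [[0.267, -0.964, 0.001], [-0.964, -0.267, -0.0], [0.0, -0.0, -1.0]]
wrist_force: [1.5, -1.4, -2.6]
gripper_width: 0.268
gripper_force: 30.0
```

```bash
python3 d.py .5325 -.1569 .0815 -74.5; python3 - <<'E'
from h import *; from station import r
s=r.capture('side');save('side5',s);t=r.capture('top');save('top5',t)
a=cv2.resize(s['pixels'][200:320,270:420,::-1],(500,400),interpolation=3);b=cv2.resize(t['pixels'][230:330,300:440,::-1],(300,214),interpolation=3)
o=np.zeros((400,800,3),np.uint8);o[:,:500]=a;o[:214,500:]=b
cv2.imwrite('pics/crop6.png',o)
E
```

```text
t 12.0 p [ 0.5326 -0.1571  0.0816] yaw -74.51 F [ 1.5 -1.4 -2.6] M [-0.53 -0.63  0.15] w 0.268 30.0 j [  0.  24. -21.   0. -45.  15.]
[0.5325, -0.1569, 0.0815, -74.5] [-0.2  0.1  0.1] [-0.0004 -0.0004 -0.0002]
lever deg -75.82 R 0.0887 Frad 1.7 Ftan(ccw) 1.1
```

View pics/crop6.png

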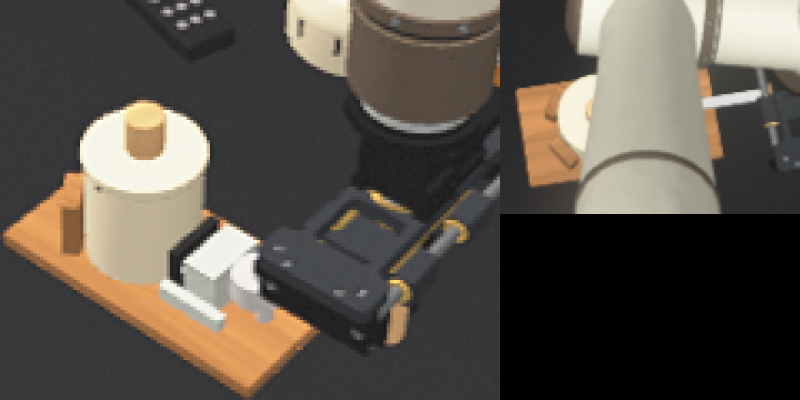

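The jaw and pad now rest against the jar and the lid is still level. In the top view the bar is visible from (702,103) to (760,95), so I'll measure its direction directly.

```bash
cat > bar.py <<'E'
from h import *
import sys
c=load(sys.argv[1]);z=.062;I=c['pixels'].max(2).astype(np.float32)
a=np.radians(14.1);u=np.array([np.sin(a),-np.cos(a)]);n=np.array([np.cos(a),np.sin(a)]);p0=np.array([.5109,-.0711])
L=np.arange(.005,.085,.001);d=np.arange(-.02,.02,.0003)
P=p0+L[:,None,None]*u+d[None,:,None]*n
q=proj(c,np.c_[P.reshape(-1,2),np.full(L.size*d.size,z)]).reshape(L.size,d.size,2).astype(np.float32)
W=cv2.remap(I,q[...,0],q[...,1],cv2.INTER_CUBIC)
mid=W[:,abs(d)<.003].mean(1);print(np.round(mid[::4]))
g=np.gradient(cv2.GaussianBlur(W,(0,0),4,sigmaY=.5),axis=1)
m=abs(d)<.013
lo=d[m][g[:,m].argmax(1)];hi=d[m][g[:,m].argmin(1)]
for i in range(0,L.size,3):print(round(L[i]*1e3),np.round([lo[i]*1e3,hi[i]*1e3],1))
ok=(abs(hi-lo-.012)<.0035)
if ok.sum()>8:
  for v in(lo,hi,(lo+hi)/2):
    b=np.polyfit(L[ok],v[ok],1);print(ok.sum(),'slope deg(+ = short of target) %.2f, off@pivot %.2f mm'%(np.degrees(b[0]),b[1]*1e3),'resid',np.std(v[ok]-np.polyval(b,L[ok])).round(5))
E
python3 bar.py top5
```

```text
[154. 159. 227. 227. 227. 227. 228. 228. 228. 228. 230. 230. 229. 230.
 230. 230. 218. 194. 119. 116.]
5 [-5.3 -2.3]
8 [ 1.9 -1.7]
11 [-3.8  5.2]
14 [-3.8  4.9]
17 [-4.1  4.6]
20 [-4.7  4.9]
23 [-5.3  6.1]
26 [-6.2  6.1]
29 [-5.9  6.1]
32 [-5.6  6.4]
35 [-5.9  6.7]
38 [-6.2  6.4]
41 [-5.9  6.1]
44 [-5.3  5.8]
47 [-5.6  7. ]
50 [-5.9  6.7]
53 [-5.9  6.4]
56 [-5.9  6.1]
59 [-5.6  6.4]
62 [-5.6  7. ]
65 [-5.9  6.7]
68 [-4.7  6.4]
71 [-2.6  6.1]
74 [-1.7  5.8]
77 [-2.   3.4]
80 [-2.9  0.7]
83 [-0.8 11.2]
66 slope deg(+ = short of target) 0.58, off@pivot -5.50 mm resid 0.0012
66 slope deg(+ = short of target) 2.62, off@pivot 4.39 mm resid 0.00087
66 slope deg(+ = short of target) 1.60, off@pivot -0.56 mm resid 0.00087
```

The bar's midline over 26–65 mm lies within about 0.3° of the stand's -y, which agrees with the arm's own reading (-75.8° against -75.9°). I'll hand in while holding the lever.

```bash
python3 d.py; python3 -c "
from station import r
print(r.finish_job())"
```

```text
t 12.1 p [ 0.5327 -0.1571  0.0816] yaw -74.46 F [ 1.9 -2.5 -1.8] M [-0.57 -0.65  0.14] w 0.268 30.0 j [  0.  24. -21.   0. -45.  15.]
lever deg -75.74 R 0.0887 Frad 2.9 Ftan(ccw) 1.2
the job is handed in; nothing more can be done
None
```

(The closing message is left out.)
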